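Press the retaining cap nut onto a tube carousel's spindle

TASK

Refit the retaining cap of the test-tube carousel: take the yellow push-on cap nut from the grey mat, set it mouth down over the plain steel spindle, and press it straight down until its flange is tight on the blue hub and has pushed the carousel down with it as far as it goes. Feel for the solid stop and finish with a firm press against it, but never load the hub with more than about 20 N. Let go and leave the box, bottle and jar where they stand.

Things in the scene. Friction and masses are not known exactly. Their poses are not given: they have to be found in the camera images.
- cap_nut: Push-on cap nut, about 60 g: yellow dome 25 mm in diameter, closed on top, 34 mm high in all, with a steel flange 32 mm wide and 3 mm thick round its open mouth below. Stands mouth down. Origin: centre of its underside; z up through the dome. Grip the dome from above, 5 to 30 mm over the origin. Bore 17 mm wide, 30 mm deep from the underside.
- cap_teeth (a point): Point on the cap's axis level with its four sprung teeth, 4.5 mm over its underside; they leave an 8 mm opening. Within 3 mm sideways they centre on the spindle's cone, catching about 5 mm below its tip. Forced open, they then drag along the plain shaft with some 1 to 10 N (differs with start and speed) and hold the cap wherever it is left.
- spindle_tip (a point): Tip of the upright plain steel spindle, 10 mm in diameter, fixed on a white round foot: 110 mm above the bench. The top 8 mm taper to a blunt 4.4 mm point.
- carousel: Tube carousel, two white discs 144 mm wide round a blue hub 36 mm wide; capped tubes 56 mm from the axis, tops 6 mm lower than the hub's. Origin: centre of the hub's flat top, z up; the seated cap's origin lies here. It does not turn, slides down the spindle with about 4 N and starts 2 to 6 mm above an unseen solid stop, 23 to 28 mm below the tip; there 1 mm of overtravel adds some 8 to 20 N.
- parts_mat: Grey mat fixed to the bench, 120 mm (its x) by 100 mm (its y), 4 mm thick, on which the cap stands. Origin: centre of its underside.
- slide_box: Loose white card box of slides with a red band, 76 x 52 x 32 mm, 250 g; bystander. Origin: centre of its underside.
- reagent_bottle: Loose amber bottle with a black cap, 42 mm in diameter, 85 mm high, 150 g; bystander. Origin: centre of its underside.
- specimen_jar: Loose glass jar with a white lid, 44 mm in diameter, 55 mm high, 150 g; bystander. Origin: centre of its underside.
Mind the look-alikes: they are no part of the job. Of the things shaped like the cap_nut, the yellow one is meant.

How it is judged:
By the outcome, as a careful person would: the job done as asked, in the order asked, and still so for the second after the job is handed in, with the robot touching nothing.
It also fails if it takes over 72 s, if anything falls off the work surface, if the arm or the gripper's body presses on something with over 40 N, if the wrist force passes 120 N, or if a joint passes its speed limit or range.

ROBOT

A 6-joint arm with a two-finger parallel gripper is mounted at the origin on the work surface. World frame = base frame: x ahead of the robot, y to its left, z up, the work surface at z = 0. Lengths are in m, angles in rad, forces in N, time in s.
With the tool pointing down it reaches from about 0.425 to 0.95 m from the base axis. Payload 3.5 kg.
Tool frame: the origin (TCP) lies midway between the tips of the shut fingers; the grasp point (between the pads) lies 19 mm behind it; z points along the fingers, y is the line along which they close (so a half turn about z gives the same grasp; the last joint's range is limited). The gripper opens to 85 mm and grips with 20 to 120 N. Pads are 22 mm wide; open, the fingers measure 114 mm over their backs; the gripper's body (76 mm by 85 mm) begins 54 mm behind the grasp point. The pads swing forward as they close: fully open they stand 13 mm farther back than shut.
Start: joints at [-1.413, 0.286, 1.577, -0, 1.279, -0.15], TCP at [0.205, -0.643, 0.231] pointing down, gripper open.
Joint ranges: [-2.77, 2.77], [-0.9, 2.22], [0.21, 2.48], [-1.53, 4.67], [0.24, 2.81], [-2.84, 2.84]. Speed limits (rad/s): [2.79, 2.79, 3.14, 3.14, 3.14, 3.14].

INTERFACE

Orientations are given as a unit quaternion [x, y, z, w].
In Python, from plant import * gives the robot as it stands.
- The arm moves only by the tool move_arm, never from a script. Its argument "moves" is a list of rows, each a list of 3 entries, a list of its own where there are three numbers: the opening, from 0 (shut) to 1 (fully open), then the shift along the tool's x, y, z in m, then the turn, a rotation vector about the tool's x, y, z in rad. A call has exactly 10 rows; each row shifts and turns the commanded pose from where the row before left it, along the tool's axes as they then stand; what a row does not reach is not made up. A row lasts 1/12 s, in which the tool goes at most 41.7 mm and 7.16 degrees, less where a joint would pass 70% of its speed; a pose out of reach is approached as far as the arm can. A call is refused whole if a number of a shift passes 0.0417 or a number of a turn 0.125, either way. A call with a gripper value outside its range is refused whole. The fingers move at their own pace and stop on an object; "grip_force" is the grip in N (left out, the last holds). Time passes only in rows, so rows that do not move let the fingers close, or fill a call up. It gives the time, the measured TCP pose, the force, the opening and the grip force at its end, in the units of the state.
- get_state(): the state, without advancing time (a new reading comes with each control period).
- read_camera(name): name is "scene" or "top" or "wrist"; returns the picture (384x512x3 uint8, red, green, blue); there is no depth.
- camera_params(name): a dict with "fx", "fy", "cx", "cy" (pixels), "rvec" (rotation vector, rad) and "tvec" (3), from world to camera coordinates, as OpenCV has them; the wrist camera has in their place "tool_from_camera" (4x4, takes a point from camera to tool coordinates, whose origin is the TCP and whose axes are the flange's). Camera axes: x right, y down, z forward; pixel columns grow to the right and rows downward; lengths in m; the calibration is good to about 2 mm. A picture is of the moment at which its call begins: read the wrist's pose just before it. camera_params takes no time and is no camera call.
- sign_off(): hands the job in; it is judged then, once.
The state is a dict: "time": time; "qpos": joint angles; "dq": joint speeds; "joint_efforts": joint torques, N m; "eef_pos": TCP position; "tcp_rot": TCP orientation; "contact_force": force on the tool from outside, world axes, zero at the start; "wrist_torque": the same for the moment, N m; "opening": opening from 0.0 (shut) to 1.0 (fully open); "finger_force": force on a finger pad.
Only numpy, scipy, OpenCV 4.12 (cv2) and the standard library are available. Lean on these libraries where they do the work, as an engineer would, in place of code of your own. Each camera call takes 0.05 s, during which the arm holds its last target. There are 200 camera calls.

## Working session

There is one attempt and no reset: what is moved stays moved. The work goes in short steps, Python scripts to look and compute and a tool call to move; the robot and the scene stay as the last step left them, time stands still between calls to the robot, and variables do not carry over. Pictures are saved under pics/ and viewed, at most 10 in all, crops included, and the job is handed in when it is done.

Besides the shell and the picture viewer there is one more tool, called as name([rows], argument=value, ...), one row to a line, values as JSON. move_arm: Moves the arm, as the interface text tells. Its arguments: {"type":"object","properties":{"moves":{"type":"array"},"grip_force":{"type":"number"}},"required":["moves"]}

```bash
mkdir -p pics; ls; python3 - <<'E'
from plant import *
import cv2, numpy as np
s=get_state(); print(s)
a=read_camera("scene"); b=read_camera("top")
for n,i in(("scene",a),("top",b)): cv2.imwrite(f"pics/{n}0.png",cv2.resize(i[:,:,::-1],None,fx=1.5,fy=1.5))
for n in("scene","top","wrist"): print(n,camera_params(n))
E
```

```text
pics
{'time': 0.0, 'qpos': array([-1.41300243e+00,  2.87228680e-01,  1.57818201e+00, -1.22368661e-05,
        1.27858757e+00, -1.49992175e-01]), 'dq': array([ 0.0010506 , -0.00120603,  0.00015864,  0.00126909, -0.00022966,
        0.00046474]), 'joint_efforts': array([-5.69679269e-04, -4.05983663e+01, -2.92623997e+01, -1.25498154e-04,
        5.87321527e-03,  2.49555214e-06]), 'eef_pos': array([ 0.2044169 , -0.64261349,  0.22990245]), 'tcp_rot': array([ 9.88180833e-01,  1.53287947e-01, -1.05488497e-05, -1.20276925e-03]), 'contact_force': array([-0.11557196, -0.22796147,  0.64951508]), 'wrist_torque': array([-0.0277265 , -0.01180578, -0.01516377]), 'finger_force': 0.0, 'opening': 1.0027055963107525}
scene {'fx': 422.78850674157445, 'fy': 422.78850674157445, 'cx': 255.96056396497193, 'cy': 188.90710868577528, 'rvec': array([ 1.13144903,  2.26426033, -1.05517956]), 'tvec': array([ 0.25161056, -0.25319423,  1.31378013])}
top {'fx': 483.9928611656994, 'fy': 483.9928611656994, 'cx': 256.79966362921846, 'cy': 189.98385215574294, 'rvec': array([ 2.15342255, -2.1069354 ,  0.18818858]), 'tvec': array([0.06121859, 0.56261363, 1.18494057])}
wrist {'fx': 329.13205635558563, 'fy': 329.13205635558563, 'cx': 255.2538106477503, 'cy': 190.1224590266862, 'tool_from_camera': array([[ 3.21015665e-05, -9.62273272e-01, -2.72084819e-01,
         6.88623845e-02],
       [ 9.99999696e-01, -1.81051499e-04,  7.58302417e-04,
        -5.81967178e-04],
       [-7.78955512e-04, -2.72084760e-01,  9.62272974e-01,
        -1.43027374e-01],
       [ 0.00000000e+00,  0.00000000e+00,  0.00000000e+00,
         1.00000000e+00]])}
```

View pics/scene0.png

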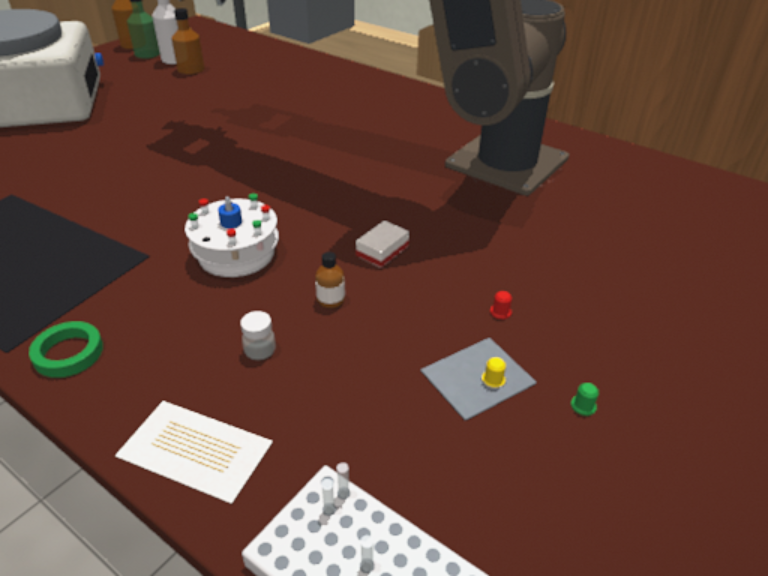

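View pics/top0.png

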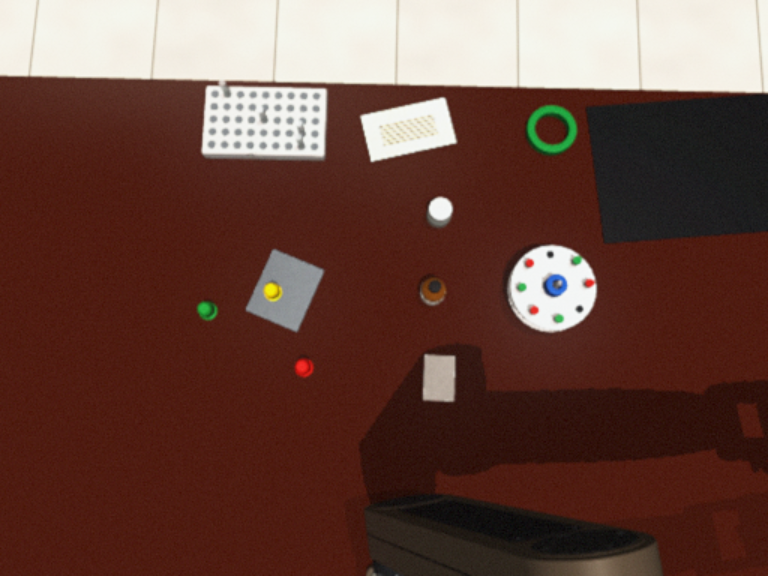

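Candidates (top view, pixels of the 1.5x picture): yellow (272,291) on the grey mat, red (304,368), green (207,311). The yellow one on the mat fits. I'll measure it and confirm it in a crop.

```bash
cat > h.py <<'E'
from plant import *
import cv2, numpy as np
from scipy.spatial.transform import Rotation as R
def cam(n,s=None):
    c=camera_params(n); K=np.array([[c['fx'],0,c['cx']],[0,c['fy'],c['cy']],[0,0,1]])
    if n=="wrist":
        T=np.eye(4); T[:3,:3]=R.from_quat(s['tcp_rot']).as_matrix(); T[:3,3]=s['eef_pos']
        M=np.linalg.inv(T@c['tool_from_camera']); return K,M[:3,:3],M[:3,3]
    return K,cv2.Rodrigues(c['rvec'])[0],c['tvec']
def onplane(C,uv,z):
    K,Rm,t=C; o=-Rm.T@t; d=Rm.T@np.linalg.inv(K)@[uv[0],uv[1],1]; return o+d*(z-o[2])/d[2]
def tri(C1,u1,C2,u2):
    P=[c[0]@np.c_[c[1],c[2]] for c in(C1,C2)]
    X=cv2.triangulatePoints(P[0],P[1],np.float64(u1),np.float64(u2)).ravel(); return X[:3]/X[3]
def proj(C,p):
    q=C[0]@(C[1]@np.array(p)+C[2]); return q[:2]/q[2]
def blob(im,lo,hi,near=None,r=30):
    m=cv2.inRange(cv2.cvtColor(im,cv2.COLOR_RGB2HSV),lo,hi)
    if near is not None:
        k=np.zeros_like(m); cv2.circle(k,tuple(int(x) for x in near),r,255,-1); m&=k
    n,_,st,ce=cv2.connectedComponentsWithStats(m); i=1+np.argmax(st[1:,4]); return ce[i],st[i]
Y=((22,120,80),(35,255,255)); B=((110,150,50),(130,255,255))
E
python3 - <<'E'
from h import *
a=read_camera("scene"); b=read_camera("top"); S=cam("scene");T=cam("top")
for n,c in(("cap",Y),("hub",B)):
    u,s1=blob(a,*c);v,s2=blob(b,*c); print(n,u,s1,v,s2,tri(S,u,T,v), onplane(T,v,.023 if n=="cap" else .083),onplane(S,u,.023 if n=="cap" else .083))
def P(n,u,v,z): u=np.array(u)/1.5;v=np.array(v)/1.5; print(n,tri(S,u,T,v),onplane(T,v,z))
P("tip",(228,198),(559,283),.110)
P("bottlecap",(329,259),(434,285),.085)
P("jar lid",(256,320),(440,208),.055)
P("box",(383,238),(440,377),.032)
c1=cv2.resize(b[140:270,115:245,::-1],(400,400),interpolation=cv2.INTER_CUBIC)
c2=cv2.resize(a[120:190,115:195,::-1],(400,350),interpolation=cv2.INTER_CUBIC)
c=np.zeros((400,800,3),np.uint8);c[:,:400]=c1;c[:350,400:]=c2;cv2.imwrite("pics/crop1.png",c)
E
```

```text
cap [329.48760331 248.05785124] [321 238  16  20 242] [181.37398374 194.03252033] [176 188  12  13 123] [0.55087805 0.27171044 0.0179679 ] [0.55077815 0.26934994 0.023     ] [0.55418157 0.27536359 0.023     ]
hub [146.5 137.5] [146 137   2   2   2] [368.71153846 190.15384615] [364 183  13  14  52] [ 0.56425861 -0.20731509  0.09169615] [ 0.56088388 -0.20414265  0.083     ] [ 0.55917673 -0.22753753  0.083     ]
tip [ 0.55920651 -0.20691258  0.10681056] [ 0.55985309 -0.20748961  0.11      ]
bottlecap [ 0.55628562 -0.00568793  0.07934638] [ 0.55656439 -0.00707497  0.085     ]
jar lid [ 0.69550846 -0.01651899  0.05565813] [ 0.69702641 -0.01811789  0.055     ]
box [ 0.40713803 -0.01989176  0.02648236] [ 0.40864293 -0.02232063  0.032     ]
```

View pics/crop1.png

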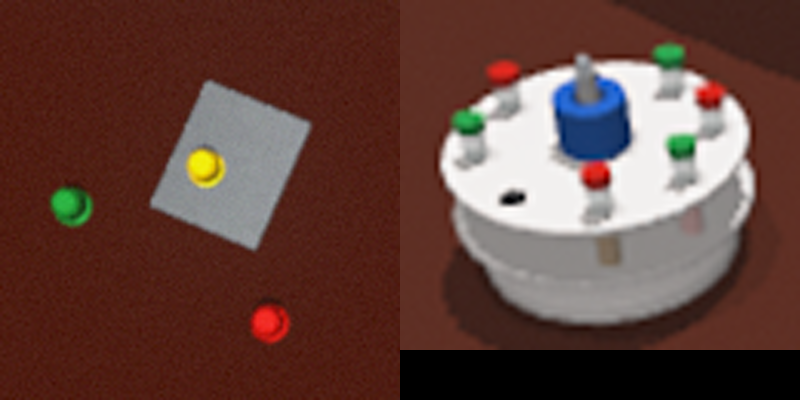

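The crop shows the yellow dome with its steel flange on the grey mat (205,168), the green one at (70,205) and the red one at (268,322), both off the mat. The bare spindle with the blue hub is on the right (585,65). Yellow is the one meant. I'll go above the spindle first for a close look.

move_arm([
  [0.5,[0.033,-0.022,0],[0,0,0]],
  [0.5,[0.033,-0.022,0],[0,0,0]],
  [0.5,[0.033,-0.022,0],[0,0,0]],
  [0.5,[0.033,-0.022,0],[0,0,0]],
  [0.5,[0.033,-0.022,0],[0,0,0]],
  [0.5,[0.033,-0.022,0],[0,0,0]],
  [0.5,[0.033,-0.022,0],[0,0,0]],
  [0.5,[0.033,-0.022,0],[0,0,0]],
  [0.5,[0.033,-0.022,0],[0,0,0]],
  [0.5,[0.033,-0.022,0],[0,0,0]],
], grip_force=60)

```text
time: 1.03
eef_pos: [0.4532, -0.3318, 0.2313]
tcp_rot: [0.988, 0.153, 0.0, 0.0]
contact_force: [0.3, -1.0, -0.1]
opening: 0.497
finger_force: 0.0
```

move_arm([
  [0.5,[0.028,-0.0176,0],[0,0,0]],
  [0.5,[0.028,-0.0176,0],[0,0,0]],
  [0.5,[0.028,-0.0176,0],[0,0,0]],
  [0.5,[0.028,-0.0176,0],[0,0,0]],
  [0.5,[0.028,-0.0176,0],[0,0,0]],
  [0.5,[0,0,0],[0,0,0]],
  [0.5,[0,0,0],[0,0,0]],
  [0.5,[0,0,0],[0,0,0]],
  [0.5,[0,0,0],[0,0,0]],
  [0.5,[0,0,0],[0,0,0]],
])

```text
time: 1.87
eef_pos: [0.5584, -0.2084, 0.2313]
tcp_rot: [0.988, 0.152, -0.0, 0.0]
contact_force: [-0.5, 0.3, 0.1]
opening: 0.501
finger_force: 0.0
```

```bash
python3 - <<'E'
from h import *
s=get_state(); w=read_camera("wrist"); a=read_camera("scene"); np.savez("w1.npz",w=w,a=a,p=s['eef_pos'],q=s['tcp_rot'])
print(s['eef_pos'],s['tcp_rot'],s['contact_force'],s['opening'],s['time'])
W=cam("wrist",s); print(proj(W,(.5595,-.207,.11)), blob(w,*B))
cv2.imwrite("pics/w1.png",cv2.resize(w[:,:,::-1],None,fx=1.5,fy=1.5))
E
```

```text
[ 0.55844599 -0.2084002   0.23128719] [ 9.88316215e-01  1.52417332e-01 -1.23585336e-04  3.46983680e-05] [-0.49455599  0.27394399  0.13245672] 0.5008277268691957 1.8667
[254.47074676 181.6066631 ] (array([254.55614973, 171.98663102]), array([237, 153,  36,  40, 748], dtype=int32))
```

View pics/w1.png

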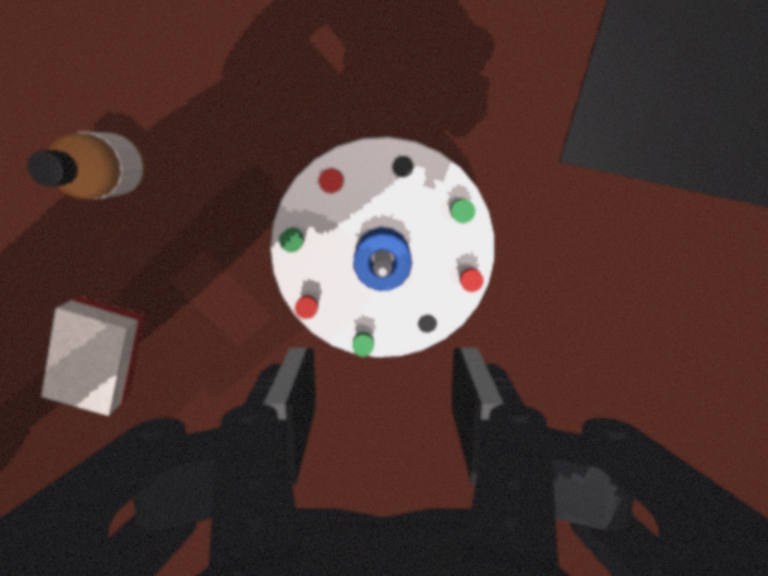

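The wrist view shows the spindle tip at (382,271) in the 1.5x picture, that is (254.7,180.7) raw, against (254.5,181.6) predicted. The estimate agrees to about 1 mm. Next, over to the cap.

move_arm([
  [0.5,[0.0115,-0.0385,0],[0,0,0]],
  [0.5,[0.0115,-0.0385,0],[0,0,0]],
  [0.5,[0.0115,-0.0385,0],[0,0,0]],
  [0.5,[0.0115,-0.0385,0],[0,0,0]],
  [0.5,[0.0115,-0.0385,0],[0,0,0]],
  [0.5,[0.0115,-0.0385,0],[0,0,0]],
  [0.5,[0.0115,-0.0385,0],[0,0,0]],
  [0.5,[0.0115,-0.0385,0],[0,0,0]],
  [0.5,[0.0115,-0.0385,0],[0,0,0]],
  [0.5,[0.0115,-0.0385,0],[0,0,0]],
])

```text
time: 2.8
eef_pos: [0.5519, 0.1957, 0.2316]
tcp_rot: [0.988, 0.153, 0.0, 0.0]
contact_force: [0.9, -0.1, 0.8]
opening: 0.503
finger_force: 0.0
```

move_arm([
  [0.5,[0.0073,-0.0243,0.03],[0,0,0]],
  [0.5,[0.0073,-0.0243,0.03],[0,0,0]],
  [0.5,[0.0073,-0.0243,0.03],[0,0,0]],
  [0.5,[0,0,0],[0,0,0]],
  [0.5,[0,0,0],[0,0,0]],
  [0.5,[0,0,0],[0,0,0]],
  [0.5,[0,0,0],[0,0,0]],
  [0.5,[0,0,0],[0,0,0]],
  [0.5,[0,0,0],[0,0,0]],
  [0.5,[0,0,0],[0,0,0]],
])

```text
time: 3.63
eef_pos: [0.5517, 0.2699, 0.1428]
tcp_rot: [0.988, 0.153, 0.001, -0.0]
contact_force: [-0.3, 0.7, 0.3]
opening: 0.504
finger_force: 0.0
```

```bash
python3 - <<'E'
from h import *
s=get_state(); w=read_camera("wrist"); W=cam("wrist",s)
print(s['eef_pos'],s['tcp_rot'],s['opening'],s['time'])
c,st=blob(w,*Y); print(c,st); 
# fit by modelling: project silhouette mask of cap and match centroid/box
def sil(x,y):
    pts=[]
    for r,z in((.0125,.008),(.0125,.025),(.009,.034),(.005,.038)):
        for t in np.linspace(0,6.28,40): pts.append(proj(W,(x+r*np.cos(t),y+r*np.sin(t),z)))
    h=cv2.convexHull(np.float32(pts)); m=cv2.moments(h); b=cv2.boundingRect(h); return np.array([m['m10']/m['m00'],m['m01']/m['m00']]),b,m['m00']
from scipy.optimize import fsolve
x=fsolve(lambda p:(sil(*p)[0]-c),[.551,.27],epsfcn=1e-6); print("cap",x,sil(*x)[1:])
Rt=R.from_quat(s['tcp_rot']).as_matrix(); print("tool delta",Rt.T@(np.array([x[0],x[1],.008])-s['eef_pos']))
d=np.load("w1.npz"); s1=dict(eef_pos=d['p'],tcp_rot=d['q']); print("tip",onplane(cam("wrist",s1),(254.7,180.7),.11))
cv2.imwrite("pics/w2.png",cv2.resize(w[:,:,::-1],None,fx=1.5,fy=1.5))
E
```

```text
[0.55170481 0.26993522 0.14277354] [ 9.88272353e-01  1.52697010e-01  1.16598190e-03 -1.41005931e-04] 0.5035344135801441 3.6333
[251.97876448 181.55984556] [237 168  31  35 518]
cap [0.55162792 0.27316647] ((236, 164, 32, 35), 815.092177847866)
tool delta [ 0.00058552 -0.0031142   0.13477505]
tip [ 0.56029682 -0.20694776  0.11      ]
```

View pics/w2.png

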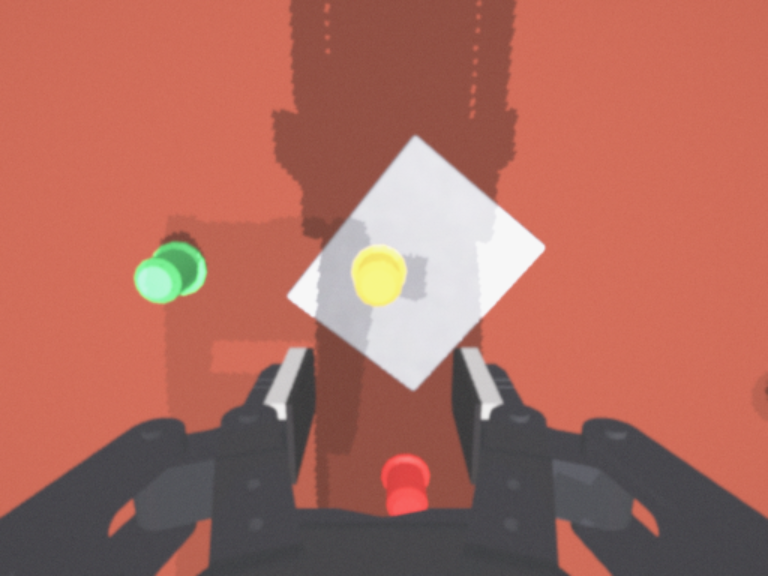

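Yellow cap: flange centre near (379.5,272), dome top near (378.5,283). The green one is at (165,275), clear of a half-open finger. I'll check both points.

```bash
python3 - <<'E'
from h import *
s=get_state(); W=cam("wrist",s); Rt=R.from_quat(s['tcp_rot']).as_matrix()
for uv,z in(((379.5,272),.007),((378.5,283),.03)):
    p=onplane(W,np.array(uv)/1.5-.17,z); print(p,Rt.T@(np.array([*p[:2],.008])-s['eef_pos']))
E
```

```text
[0.54928581 0.27192752 0.007     ] [-0.00173422 -0.00247577  0.13438064]
[0.54888379 0.27221349 0.03      ] [-0.00203107 -0.00286983  0.1343801 ]
```

move_arm([
  [0.5,[-0.0019,-0.0027,0.02],[0,0,0]],
  [0.5,[0,0,0.025],[0,0,0]],
  [0.5,[0,0,0.025],[0,0,0]],
  [0.5,[0,0,0.025],[0,0,0]],
  [0.5,[0,0,0.015],[0,0,0]],
  [0.5,[0,0,0.01],[0,0,0]],
  [0.5,[0,0,0.006],[0,0,0]],
  [0.5,[0,0,0.004],[0,0,0]],
  [0.5,[0,0,0.004],[0,0,0]],
  [0.5,[0,0,0],[0,0,0]],
])

```text
time: 4.52
eef_pos: [0.5486, 0.2726, 0.0076]
tcp_rot: [0.988, 0.153, 0.0, -0.0]
contact_force: [-0.1, -0.3, 0.1]
opening: 0.501
finger_force: 0.0
```

move_arm([
  [0.2,[0,0,0],[0,0,0]],
  [0.0,[0,0,0],[0,0,0]],
  [0.0,[0,0,0],[0,0,0]],
  [0.0,[0,0,0],[0,0,0]],
  [0.0,[0,0,0],[0,0,0]],
  [0.0,[0,0,0],[0,0,0]],
  [0.0,[0,0,0],[0,0,0]],
  [0.0,[0,0,0],[0,0,0]],
  [0.0,[0,0,0],[0,0,0]],
  [0.0,[0,0,0],[0,0,0]],
], grip_force=60)

```text
time: 5.35
eef_pos: [0.5491, 0.2729, 0.0083]
tcp_rot: [0.988, 0.153, 0.001, -0.0]
contact_force: [-0.6, 0.5, 4.6]
opening: 0.287
finger_force: 59.1
```

move_arm([
  [0.0,[0,0,-0.01],[0,0,0]],
  [0.0,[0,0,-0.03],[0,0,0]],
  [0.0,[0,0,-0.04],[0,0,0]],
  [0.0,[0,0,-0.04],[0,0,0]],
  [0.0,[0,0,-0.04],[0,0,0]],
  [0.0,[-0.01,0.034,0],[0,0,0]],
  [0.0,[-0.01,0.034,0],[0,0,0]],
  [0.0,[-0.01,0.034,0],[0,0,0]],
  [0.0,[-0.01,0.034,0],[0,0,0]],
  [0.0,[-0.01,0.034,0],[0,0,0]],
])

```text
time: 6.18
eef_pos: [0.5508, 0.0938, 0.1668]
tcp_rot: [0.988, 0.154, -0.001, 0.0]
contact_force: [1.2, 0.6, -1.1]
opening: 0.29
finger_force: 59.0
```

move_arm([
  [0.0,[-0.01,0.034,0],[0,0,0]],
  [0.0,[-0.01,0.034,0],[0,0,0]],
  [0.0,[-0.01,0.034,0],[0,0,0]],
  [0.0,[-0.01,0.034,0],[0,0,0]],
  [0.0,[-0.01,0.034,0],[0,0,0]],
  [0.0,[-0.01,0.034,0],[0,0,0]],
  [0.0,[-0.01,0.034,0],[0,0,0]],
  [0.0,[-0.0095,0.034,0],[0,0,0]],
  [0.0,[-0.005,0.0187,0],[0,0,0]],
  [0.0,[0,0,0],[0,0,0]],
])

```text
time: 7.02
eef_pos: [0.5587, -0.2112, 0.1668]
tcp_rot: [0.989, 0.151, -0.001, 0.0]
contact_force: [0.6, 0.1, -1.2]
opening: 0.283
finger_force: 59.1
```

```bash
python3 - <<'E'
from h import *
s=get_state(); w=read_camera("wrist"); a=read_camera("scene"); b=read_camera("top"); print(s['eef_pos'],s['tcp_rot'],s['contact_force'],s['opening'],s['time'])
Rt=R.from_quat(s['tcp_rot']).as_matrix(); print(Rt.T@(np.array([.5602,-.2067,0])-s['eef_pos']))
f=lambda i:cv2.resize(i[:,:,::-1],(400,400),interpolation=cv2.INTER_CUBIC)
cv2.imwrite("pics/c3.png",np.hstack([f(w[80:280,155:355]),f(a[90:190,100:200])]))
E
```

```text
[ 0.55874515 -0.21123823  0.16682291] [ 9.88515824e-01  1.51115170e-01 -7.10805062e-04  4.07886372e-04] [ 0.64788863  0.10147947 -1.21080401] 0.2832806720011502 7.0167
[ 0.00299924 -0.00399499  0.16681618]
```

View pics/c3.png

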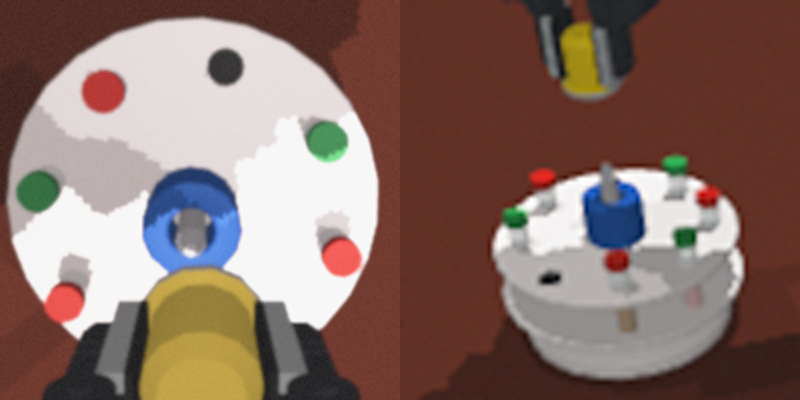

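The cap is held upright. The tip is at (190,235) in the left part, just ahead of the flange. I'll correct sideways by (3, -4) mm in tool axes, partly descend and let the arm settle.

move_arm([
  [0.0,[0,0,0],[0,0,0]],
  [0.0,[0,0,0],[0,0,0]],
  [0.0,[0,0,0.01],[0,0,0]],
  [0.0,[0,0,0.01],[0,0,0]],
  [0.0,[0,0,0.01],[0,0,0]],
  [0.0,[0,0,0.005],[0,0,0]],
  [0.0,[0,0,0],[0,0,0]],
  [0.0,[0,0,0],[0,0,0]],
  [0.0,[0,0,0],[0,0,0]],
  [0.0,[0,0,0],[0,0,0]],
])

```text
time: 8.0
eef_pos: [0.56, -0.2076, 0.133]
tcp_rot: [0.988, 0.153, 0.0, 0.0]
contact_force: [-1.3, 0.3, -0.3]
opening: 0.285
finger_force: 59.1
```

```bash
python3 - <<'E'
from h import *
s=get_state(); w=read_camera("wrist"); a=read_camera("scene"); print(s['eef_pos'],s['tcp_rot'],s['contact_force'],s['opening'],s['time'])
Rt=R.from_quat(s['tcp_rot']).as_matrix(); print(Rt.T@(np.array([.5602,-.2067,0])-s['eef_pos']))
W=cam("wrist",s);S=cam("scene"); f=lambda i:cv2.resize(i[:,:,::-1],(400,400),interpolation=cv2.INTER_CUBIC)
cv2.imwrite("pics/c4.png",np.hstack([f(w[100:300,155:355]),f(a[100:180,105:185])]))
p=s['eef_pos']; print("scene px of axis",[ (proj(S,(p[0],p[1],z))-[105,100])*5+[400,0] for z in(p[2]-.0043,.11)], "wrist",[(proj(W,(p[0],p[1],z))-[155,100])*2 for z in(p[2]-.0043,p[2]+.03)])
E
```

```text
[ 0.56002652 -0.20757223  0.13295171] [9.88186722e-01 1.53253584e-01 4.48188848e-04 3.73987756e-04] [-1.28632942  0.27525673 -0.30011388] 0.28472703625165396 8.0
[ 0.00032699 -0.00089525  0.13295127]
scene px of axis [array([621.13123066, 118.75918672]), array([626.92008611, 153.48648733])] wrist [array([202.39239534, 287.6192937 ]), array([203.17362604, 363.47499422])]
```

View pics/c4.png

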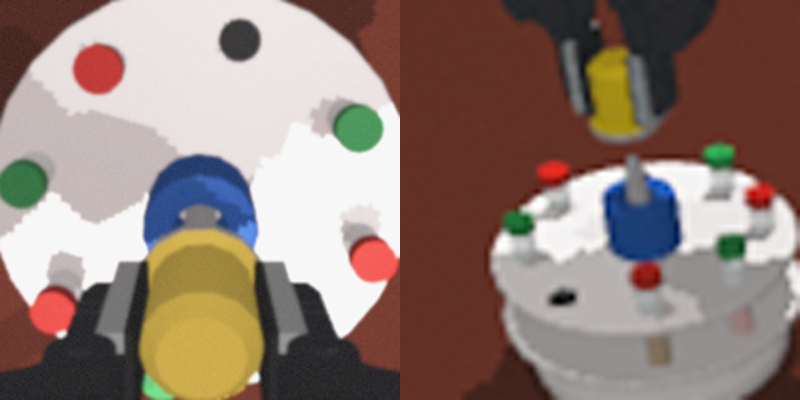

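The wrist view shows the cap and tip in line at column ~200. In the scene view the tip at (633,157) lies 1 mm or so to the right of the cap's axis. That agrees with the computed residual of -0.9 mm in tool y, so I'll correct it and lower onto the cone.

move_arm([
  [0.0,[0.0002,-0.001,0.003],[0,0,0]],
  [0.0,[0,0,0.004],[0,0,0]],
  [0.0,[0,0,0.004],[0,0,0]],
  [0.0,[0,0,0.004],[0,0,0]],
  [0.0,[0,0,0.004],[0,0,0]],
  [0.0,[0,0,0.003],[0,0,0]],
  [0.0,[0,0,0.002],[0,0,0]],
  [0.0,[0,0,0.002],[0,0,0]],
  [0.0,[0,0,0],[0,0,0]],
  [0.0,[0,0,0],[0,0,0]],
])

```text
time: 8.93
eef_pos: [0.5595, -0.2064, 0.1063]
tcp_rot: [0.988, 0.153, -0.0, 0.0]
contact_force: [0.1, -0.5, -0.4]
opening: 0.286
finger_force: 59.1
```

```bash
python3 - <<'E'
from h import *
s=get_state(); a=read_camera("scene");w=read_camera("wrist"); print(s['eef_pos'],s['contact_force'],get_state()['contact_force'],s['wrist_torque'])
f=lambda i:cv2.resize(i[:,:,::-1],(400,400),interpolation=cv2.INTER_CUBIC)
cv2.imwrite("pics/c5.png",np.hstack([f(w[100:300,155:355]),f(a[100:180,105:185])]))
E
```

```text
[ 0.55954762 -0.20644879  0.10632187] [ 0.10855065 -0.45709167 -0.38099304] [-0.76320407 -0.0777754  -0.19248496] [-0.09203302  0.01828903 -0.00554185]
```

View pics/c5.png

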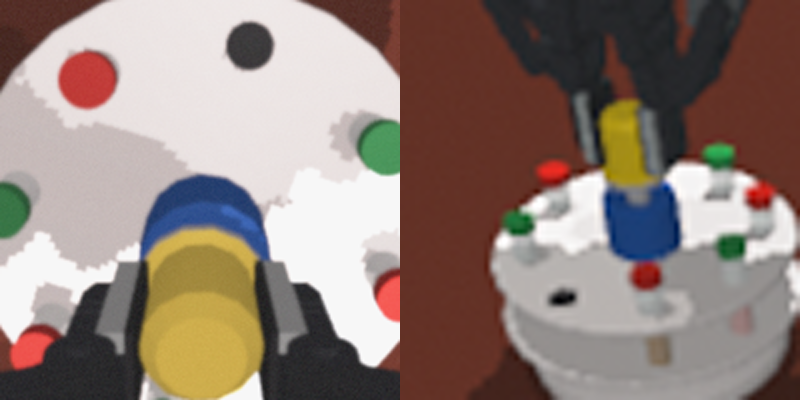

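The cap's flange is now over the spindle, concentric with the hub and with no side force. I'll push on gently.

move_arm([
  [0.0,[0,0,0.0005],[0,0,0]],
  [0.0,[0,0,0.0005],[0,0,0]],
  [0.0,[0,0,0.0005],[0,0,0]],
  [0.0,[0,0,0.0005],[0,0,0]],
  [0.0,[0,0,0.0005],[0,0,0]],
  [0.0,[0,0,0.0005],[0,0,0]],
  [0.0,[0,0,0.0005],[0,0,0]],
  [0.0,[0,0,0.0005],[0,0,0]],
  [0.0,[0,0,0.0005],[0,0,0]],
  [0.0,[0,0,0.0005],[0,0,0]],
])

```text
time: 9.87
eef_pos: [0.5601, -0.2071, 0.1029]
tcp_rot: [0.988, 0.153, 0.0, 0.001]
contact_force: [-1.6, -1.2, 8.7]
opening: 0.29
finger_force: 59.9
```

move_arm([
  [0.0,[0,0,0.0003],[0,0,0]],
  [0.0,[0,0,0.0003],[0,0,0]],
  [0.0,[0,0,0.0003],[0,0,0]],
  [0.0,[0,0,0.0003],[0,0,0]],
  [0.0,[0,0,0.0003],[0,0,0]],
  [0.0,[0,0,0.0003],[0,0,0]],
  [0.0,[0,0,0.0003],[0,0,0]],
  [0.0,[0,0,0.0003],[0,0,0]],
  [0.0,[0,0,0.0003],[0,0,0]],
  [0.0,[0,0,0.0003],[0,0,0]],
])

```text
time: 10.7
eef_pos: [0.5602, -0.2071, 0.1002]
tcp_rot: [0.988, 0.153, 0.001, 0.001]
contact_force: [-3.4, -1.7, 9.1]
opening: 0.286
finger_force: 59.9
```

move_arm([
  [0.0,[0,0,0.0003],[0,0,0]],
  [0.0,[0,0,0.0003],[0,0,0]],
  [0.0,[0,0,0.0003],[0,0,0]],
  [0.0,[0,0,0.0003],[0,0,0]],
  [0.0,[0,0,0.0003],[0,0,0]],
  [0.0,[0,0,0.0003],[0,0,0]],
  [0.0,[0,0,0.0003],[0,0,0]],
  [0.0,[0,0,0.0003],[0,0,0]],
  [0.0,[0,0,0.0003],[0,0,0]],
  [0.0,[0,0,0.0003],[0,0,0]],
])

```text
time: 11.53
eef_pos: [0.5601, -0.2071, 0.0967]
tcp_rot: [0.988, 0.153, 0.001, 0.001]
contact_force: [-1.7, -2.4, 6.0]
opening: 0.288
finger_force: 59.7
```

move_arm([
  [0.0,[0,0,0.0002],[0,0,0]],
  [0.0,[0,0,0.0002],[0,0,0]],
  [0.0,[0,0,0.0002],[0,0,0]],
  [0.0,[0,0,0.0002],[0,0,0]],
  [0.0,[0,0,0.0002],[0,0,0]],
  [0.0,[0,0,0.0002],[0,0,0]],
  [0.0,[0,0,0.0002],[0,0,0]],
  [0.0,[0,0,0.0002],[0,0,0]],
  [0.0,[0,0,0.0002],[0,0,0]],
  [0.0,[0,0,0.0002],[0,0,0]],
])

```text
time: 12.37
eef_pos: [0.5602, -0.2071, 0.0949]
tcp_rot: [0.988, 0.153, 0.001, 0.001]
contact_force: [-3.2, -2.1, 6.8]
opening: 0.289
finger_force: 59.8
```

move_arm([
  [0.0,[0,0,0.0002],[0,0,0]],
  [0.0,[0,0,0.0002],[0,0,0]],
  [0.0,[0,0,0.0002],[0,0,0]],
  [0.0,[0,0,0.0002],[0,0,0]],
  [0.0,[0,0,0.0002],[0,0,0]],
  [0.0,[0,0,0.0002],[0,0,0]],
  [0.0,[0,0,0.0002],[0,0,0]],
  [0.0,[0,0,0.0002],[0,0,0]],
  [0.0,[0,0,0.0002],[0,0,0]],
  [0.0,[0,0,0.0002],[0,0,0]],
])

```text
time: 13.2
eef_pos: [0.5603, -0.2071, 0.0937]
tcp_rot: [0.988, 0.153, 0.0, 0.001]
contact_force: [-4.5, -1.0, 11.1]
opening: 0.288
finger_force: 60.1
```

```bash
python3 - <<'E'
from h import *
s=get_state(); a=read_camera("scene");w=read_camera("wrist"); print(s['eef_pos'],s['contact_force'],get_state()['contact_force'],s['wrist_torque'])
f=lambda i:cv2.resize(i[:,:,::-1],(400,400),interpolation=cv2.INTER_CUBIC)
cv2.imwrite("pics/c6.png",np.hstack([f(w[100:300,155:355]),f(a[110:170,115:175])]))
E
```

```text
[ 0.56025994 -0.20712091  0.09374265] [-4.47305864 -0.950553   11.06102253] [-4.08439362 -1.1877705  10.61488266] [-0.14842648  0.68300377  0.04491557]
```

View pics/c6.png

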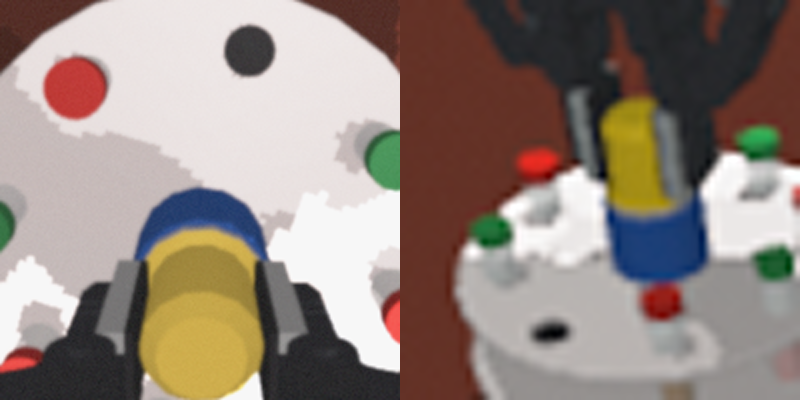

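The flange has just met the hub: the force rose from about 7 to 11 N, which is drag plus about 4 N of slide. I'll push the carousel down, easing the small side load.

move_arm([
  [0.0,[-0.0005,0,0.00015],[0,0,0]],
  [0.0,[0,0,0.00015],[0,0,0]],
  [0.0,[0,0,0.00015],[0,0,0]],
  [0.0,[0,0,0.00015],[0,0,0]],
  [0.0,[0,0,0.00015],[0,0,0]],
  [0.0,[0,0,0.00015],[0,0,0]],
  [0.0,[0,0,0.00015],[0,0,0]],
  [0.0,[0,0,0.00015],[0,0,0]],
  [0.0,[0,0,0.00015],[0,0,0]],
  [0.0,[0,0,0.00015],[0,0,0]],
])

```text
time: 14.13
eef_pos: [0.5602, -0.2072, 0.0924]
tcp_rot: [0.988, 0.153, 0.001, 0.001]
contact_force: [-2.2, -0.6, 10.6]
opening: 0.29
finger_force: 60.1
```

move_arm([
  [0.0,[0,0,0.0001],[0,0,0]],
  [0.0,[0,0,0.0001],[0,0,0]],
  [0.0,[0,0,0.0001],[0,0,0]],
  [0.0,[0,0,0.0001],[0,0,0]],
  [0.0,[0,0,0.0001],[0,0,0]],
  [0.0,[0,0,0.0001],[0,0,0]],
  [0.0,[0,0,0.0001],[0,0,0]],
  [0.0,[0,0,0.0001],[0,0,0]],
  [0.0,[0,0,0.0001],[0,0,0]],
  [0.0,[0,0,0.0001],[0,0,0]],
])

```text
time: 14.97
eef_pos: [0.5602, -0.2072, 0.0914]
tcp_rot: [0.988, 0.153, 0.001, 0.001]
contact_force: [-2.6, -0.5, 10.3]
opening: 0.286
finger_force: 60.1
```

Sliding at a steady ~10.5 N, so the stop hasn't been reached yet.

move_arm([
  [0.0,[0,0,0.0001],[0,0,0]],
  [0.0,[0,0,0.0001],[0,0,0]],
  [0.0,[0,0,0.0001],[0,0,0]],
  [0.0,[0,0,0.0001],[0,0,0]],
  [0.0,[0,0,0.0001],[0,0,0]],
  [0.0,[0,0,0.0001],[0,0,0]],
  [0.0,[0,0,0.0001],[0,0,0]],
  [0.0,[0,0,0.0001],[0,0,0]],
  [0.0,[0,0,0.0001],[0,0,0]],
  [0.0,[0,0,0.0001],[0,0,0]],
])

```text
time: 15.8
eef_pos: [0.5602, -0.2072, 0.0906]
tcp_rot: [0.988, 0.153, 0.001, 0.001]
contact_force: [-2.4, -0.0, 11.2]
opening: 0.288
finger_force: 60.2
```

move_arm([
  [0.0,[0,0,0.0001],[0,0,0]],
  [0.0,[0,0,0.0001],[0,0,0]],
  [0.0,[0,0,0.0001],[0,0,0]],
  [0.0,[0,0,0.0001],[0,0,0]],
  [0.0,[0,0,0.0001],[0,0,0]],
  [0.0,[0,0,0.0001],[0,0,0]],
  [0.0,[0,0,0.0001],[0,0,0]],
  [0.0,[0,0,0.0001],[0,0,0]],
  [0.0,[0,0,0],[0,0,0]],
  [0.0,[0,0,0],[0,0,0]],
])

```text
time: 16.63
eef_pos: [0.5602, -0.2072, 0.0899]
tcp_rot: [0.988, 0.153, 0.001, 0.001]
contact_force: [-3.3, -0.7, 10.5]
opening: 0.29
finger_force: 60.2
```

move_arm([
  [0.0,[0,0,0.0001],[0,0,0]],
  [0.0,[0,0,0.0001],[0,0,0]],
  [0.0,[0,0,0.0001],[0,0,0]],
  [0.0,[0,0,0.0001],[0,0,0]],
  [0.0,[0,0,0.0001],[0,0,0]],
  [0.0,[0,0,0.0001],[0,0,0]],
  [0.0,[0,0,0.0001],[0,0,0]],
  [0.0,[0,0,0.0001],[0,0,0]],
  [0.0,[0,0,0],[0,0,0]],
  [0.0,[0,0,0],[0,0,0]],
])

```text
time: 17.47
eef_pos: [0.5603, -0.2072, 0.0898]
tcp_rot: [0.988, 0.153, 0.001, 0.001]
contact_force: [-4.8, 0.0, 15.0]
opening: 0.288
finger_force: 60.5
```

move_arm([
  [0.0,[0,0,0.0001],[0,0,0]],
  [0.0,[0,0,0.0001],[0,0,0]],
  [0.0,[0,0,0.0001],[0,0,0]],
  [0.0,[0,0,0.0001],[0,0,0]],
  [0.0,[0,0,0.0001],[0,0,0]],
  [0.0,[0,0,0.0001],[0,0,0]],
  [0.0,[0,0,0.0001],[0,0,0]],
  [0.0,[0,0,0.0001],[0,0,0]],
  [0.0,[0,0,0],[0,0,0]],
  [0.0,[0,0,0],[0,0,0]],
])

```text
time: 18.3
eef_pos: [0.5604, -0.2072, 0.0897]
tcp_rot: [0.988, 0.153, 0.001, 0.001]
contact_force: [-6.1, 1.2, 18.1]
opening: 0.286
finger_force: 60.9
```

The solid stop: height stays at 89.8 mm while the force climbs from 10.5 to 18 N. Hub load is about 11 to 12 N once ~6.5 N of drag is taken off. One last small press, easing the side load.

move_arm([
  [0.0,[-0.0005,0,0.0001],[0,0,0]],
  [0.0,[0,0,0.0001],[0,0,0]],
  [0.0,[0,0,0.0001],[0,0,0]],
  [0.0,[0,0,0.0001],[0,0,0]],
  [0.0,[0,0,0],[0,0,0]],
  [0.0,[0,0,0],[0,0,0]],
  [0.0,[0,0,0],[0,0,0]],
  [0.0,[0,0,0],[0,0,0]],
  [0.0,[0,0,0],[0,0,0]],
  [0.0,[0,0,0],[0,0,0]],
])

```text
time: 19.13
eef_pos: [0.5603, -0.2072, 0.0897]
tcp_rot: [0.988, 0.153, 0.001, 0.001]
contact_force: [-5.5, 1.6, 17.8]
opening: 0.285
finger_force: 60.9
```

move_arm([
  [0.0,[-0.0003,0,0.0001],[0,0,0]],
  [0.0,[0,0,0.0001],[0,0,0]],
  [0.0,[0,0,0.0001],[0,0,0]],
  [0.0,[0,0,0.0001],[0,0,0]],
  [0.0,[0,0,0.0001],[0,0,0]],
  [0.0,[0,0,0],[0,0,0]],
  [0.0,[0,0,0],[0,0,0]],
  [0.0,[0,0,0],[0,0,0]],
  [0.0,[0,0,0],[0,0,0]],
  [0.0,[0,0,0],[0,0,0]],
])

```text
time: 19.97
eef_pos: [0.5602, -0.2073, 0.0894]
tcp_rot: [0.988, 0.153, 0.002, 0.001]
contact_force: [-5.4, 1.2, 18.1]
opening: 0.288
finger_force: 61.0
```

The solid stop holds at 18 N total. Before letting go I'll take the preload off so the fingers don't spring down.

move_arm([
  [0.0,[0,0,-0.0005],[0,0,0]],
  [0.0,[0,0,-0.0005],[0,0,0]],
  [0.0,[0,0,-0.0005],[0,0,0]],
  [0.0,[0,0,-0.0005],[0,0,0]],
  [0.0,[0,0,-0.0005],[0,0,0]],
  [0.0,[0,0,0],[0,0,0]],
  [0.0,[0,0,0],[0,0,0]],
  [0.0,[0,0,0],[0,0,0]],
  [0.0,[0,0,0],[0,0,0]],
  [0.0,[0,0,0],[0,0,0]],
])

```text
time: 20.8
eef_pos: [0.5601, -0.2073, 0.0896]
tcp_rot: [0.988, 0.153, 0.002, 0.001]
contact_force: [-0.7, -0.7, 9.9]
opening: 0.288
finger_force: 60.0
```

move_arm([
  [0.0,[0,0,-0.0005],[0,0,0]],
  [0.0,[0,0,-0.0005],[0,0,0]],
  [0.0,[0,0,-0.0005],[0,0,0]],
  [0.0,[0,0,-0.0005],[0,0,0]],
  [0.0,[0,0,0],[0,0,0]],
  [0.0,[0,0,0],[0,0,0]],
  [0.0,[0,0,0],[0,0,0]],
  [0.0,[0,0,0],[0,0,0]],
  [0.0,[0,0,0],[0,0,0]],
  [0.0,[0,0,0],[0,0,0]],
])

```text
time: 21.63
eef_pos: [0.5598, -0.2072, 0.0898]
tcp_rot: [0.988, 0.153, 0.002, 0.001]
contact_force: [4.9, -1.9, 2.9]
opening: 0.289
finger_force: 59.4
```

move_arm([
  [0.5,[0,0,0],[0,0,0]],
  [0.5,[0,0,0],[0,0,0]],
  [0.5,[0,0,0],[0,0,0]],
  [0.5,[0,0,0],[0,0,0]],
  [0.5,[0,0,0],[0,0,0]],
  [0.5,[0,0,-0.003],[0,0,0]],
  [0.5,[0,0,-0.01],[0,0,0]],
  [0.5,[0,0,-0.02],[0,0,0]],
  [0.5,[0,0,-0.03],[0,0,0]],
  [0.5,[0,0,-0.03],[0,0,0]],
])

```text
time: 22.47
eef_pos: [0.5577, -0.2063, 0.183]
tcp_rot: [0.988, 0.153, -0.001, -0.001]
contact_force: [0.1, -0.3, 0.4]
opening: 0.498
finger_force: 0.0
```

move_arm([
  [0.5,[0,0,-0.03],[0,0,0]],
  [0.5,[0,0,-0.02],[0,0,0]],
  [0.5,[0,0,0],[0,0,0]],
  [0.5,[0,0,0],[0,0,0]],
  [0.5,[0,0,0],[0,0,0]],
  [0.5,[0,0,0],[0,0,0]],
  [0.5,[0,0,0],[0,0,0]],
  [0.5,[0,0,0],[0,0,0]],
  [0.5,[0,0,0],[0,0,0]],
  [0.5,[0,0,0],[0,0,0]],
])

```text
time: 23.3
eef_pos: [0.5581, -0.2065, 0.2314]
tcp_rot: [0.988, 0.153, -0.0, -0.0]
contact_force: [-0.4, 0.5, 0.5]
opening: 0.502
finger_force: 0.0
```

```bash
python3 - <<'E'
from h import *
s=get_state(); a=read_camera("scene");w=read_camera("wrist"); print(s['eef_pos'],s['contact_force'],s['opening'],s['time'])
f=lambda i:cv2.resize(i[:,:,::-1],(400,400),interpolation=cv2.INTER_CUBIC)
cv2.imwrite("pics/c7.png",np.hstack([f(w[70:270,155:355]),f(a[110:170,115:175])]))
S=cam("scene"); print([(proj(S,(.5602,-.2071,z))-[115,110])*400/60+[400,0] for z in (.0855,.1195)])
E
```

```text
[ 0.55809239 -0.20654824  0.23136255] [-0.41582404  0.54628823  0.50565777] 0.5019213840256277 23.3
[array([646.30984191, 197.79269251]), array([632.54909557, 115.18293434])]
```

View pics/c7.png

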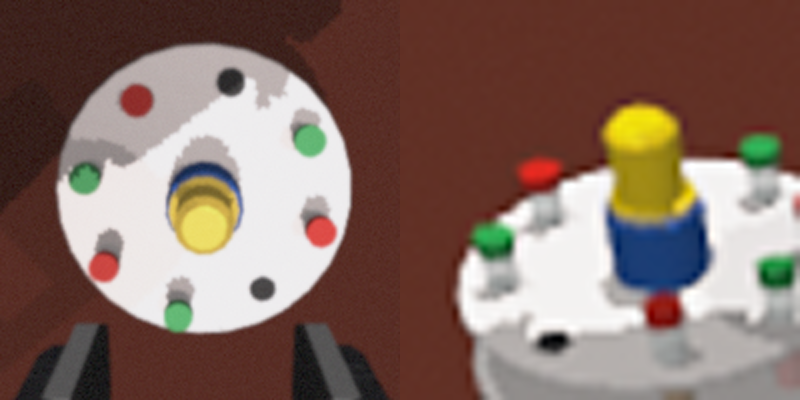

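The cap stands upright on the hub with its flange flush at (650,205), and the carousel sits lower than before. The gripper is well clear and the bystanders were never approached. Handing in.

```bash
python3 -c "
from plant import *
print(sign_off())"
```

```text
the job is handed in; nothing more can be done
None
```

The yellow cap is on the spindle with its flange tight on the blue hub, pressed to the solid stop at about 18 N total (roughly 12 N of that on the hub, with drag taken off), then released; the job was handed in at about 23 s, and the box, bottle and jar were not touched.

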